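Start the decorating wheel from its control box

ROBOT

A 6-joint arm with a two-finger parallel gripper is mounted at the origin on the work surface. World frame = base frame: x ahead of the robot, y to its left, z up, the work surface at z = 0. Lengths are in mm, angles in rad, forces in N, time in s.
With the tool pointing down it reaches from about 350 to 875 mm from the base axis. Payload 4.2 kg.
Tool frame: the origin (TCP) lies midway between the tips of the shut fingers; the grasp point (between the pads) lies 19 mm behind it (arm.grip_depth is the distance from the TCP to the grasp point, in mm); z points along the fingers, x is the direction in which the jaws open and shut, and the axes are right-handed (so a half turn about z gives the same grasp; the last joint's range is limited). The gripper opens to 85 mm and grips with 20 to 120 N. Pads are 22 mm wide; open, the fingers measure 114 mm over their backs; the gripper's body (76 mm by 85 mm) begins 54 mm behind the grasp point. The pads swing forward as they close: fully open they stand 13 mm farther back than shut.
Start: joints at [-0.85, 0.385, 0.008, 0, -1.194, -0.259], TCP at [278.486, -559.504, 231.312] pointing down, gripper open.
Joint ranges: [-3.14, 3.14], [-1.21, 2.06], [-1.07, 1.41], [-3.16, 2.05], [-2.99, -0.16], [-3.1, 3.1]. Speed limits (rad/s): [2.79, 2.79, 3.14, 3.14, 3.14, 3.14].

INTERFACE

Orientations are given as a unit quaternion [x, y, z, w].
In Python, from bench import arm, eyes, find_in, silhouettes gives the robot as it stands. The module is installed in compiled form; this text tells all that it offers.
- The arm moves only by the tool play_rows, never from a script. Its arguments are lists of equal length, an entry for each row: "offset": the shift along the world's x, y, z in mm, a list of three; "turn": the turn about the world's z in rad. In form: {"offset": [[x, y, z], ...], "turn": [turn, ...]}. A call has 1 to 12 rows; each row shifts and turns the pose as measured when the row begins; what a row does not reach is not made up. A row lasts 1/10 s, in which the tool goes at most 50 mm and 8.59 degrees, less where a joint would pass 70% of its speed; a pose out of reach is approached as far as the arm can. A call is refused whole if a number of a shift passes 50 or a number of a turn 0.15, either way. A call with a gripper value outside its range is refused whole. "grip" is the gripper's target within -1 to 1 (fully open at 1, half-way at 0, shut at -1), set as the call begins (left out, the last holds). The fingers move at their own pace and stop on an object; the grip force is fixed at half the most. Time passes only in rows, so rows that do not move let the fingers close. It gives the time, the measured TCP pose, the force and the opening at its end, in the units of the state.
- arm.read_state(): the state, without advancing time (a new reading comes with each control period).
- eyes.get_image(name): name is "scene" or "top" or "wrist"; returns (picture, depth): 384x512x3 uint8, red, green, blue; 384x512 float32, mm along the optical axis (not along the pixel's ray), 0 where there is no reading.
- eyes.camera_params(name): a dict with "camera_matrix" (3x3 intrinsics, pixels), "dist" ([k1, k2, p1, p2, k3] as OpenCV has them; the pictures are not rectified), "camera_from_world" (4x4, takes a point from world to camera coordinates). Camera axes: x right, y down, z forward; pixel columns grow to the right and rows downward; lengths in mm; the calibration is good to about 2 mm. A picture is of the moment at which its call begins: read the wrist's pose just before it. camera_params takes no time and is no camera call; for the wrist camera it gives the pose at the moment of the call.
- arm.job_done(): hands the job in, once; it reports no verdict.
Trained networks look in the newest picture that a camera, given by its name, has taken for a name from the list of things; names that differ only in an ending like _2 or _b are one class to them, and where a whole thing is asked for, a point or a joint stands for the part that bears it (a point fixed in the world has none). Each returns a list of dicts, best first, with "score" (0 to 1); they miss things now and then, are a little off and sometimes report something else, mostly with a low value. They report only what shows in the picture. A call takes as long as a camera call.
- find_in(camera, query): "bbox" ([centre column, centre row, width, height] in pixels, round what is visible of it).
- silhouettes(camera, query): "mask" (384x512 bool, what is visible of it) and "bbox" ([centre column, centre row, width, height] in pixels, round what is visible of it).
The state is a dict: "clock": time; "joints": joint angles; "joint_vel": joint speeds; "joint_efforts": joint torques, N m; "position": TCP position; "ee_rot": TCP orientation; "contact_force": force on the tool from outside, world axes, zero at the start; "wrist_torque": the same for the moment, N m; "gripper_width": finger opening in mm.
Only numpy, scipy, OpenCV 4.12 (cv2) and the standard library are available. Lean on these libraries where they do the work, as an engineer would, in place of code of your own. Each camera call takes 0.05 s, during which the arm holds its last target. There are 200 camera calls.

TASK

Start the pottery decorating wheel from its grey control box by pressing its controls, without picking anything up: first switch the power on by pressing down the raised end of the long rocker (the paddle with a metal pin across its middle) until it has fully tipped over, then push the wide bar key (slow speed) fully down so that it stays down, and last press the small round start button fully down, hold it down for about one second and let it go. Do not press the small square key or the big mushroom-shaped stop button, never press a control before its turn, and leave the bowl, bottle, jar and figurine standing where they are.

Things in the scene. Friction and masses are not known exactly. Their poses are not given: they have to be found in the camera images.
- console: Control box, fixed: a grey block 210 (x) by 255 (y) by 55 mm high; origin at the centre of its underside, z up. Its 5 black controls stand on top on metal plates 8 mm thick, in 2 rows 90 mm apart (x) and 3 columns 75 mm apart (y); which is where varies; the near right place has only vent slots. All are turned like the box and pressed straight down.
- power_rocker_press (a point): Where to press the power rocker: top of its raised end, the console's +x end (away from the robot), 24 mm from its pivot. A flat black paddle 60 mm long (console x), 34 mm wide (y), see-sawing about its middle (axis along console y, 69 mm up; a metal pin shows there). The point moves with it: about 78 mm above the table when off, 68 mm when fully on.
- power_rocker (a joint): Tilt of the rocker, rad: starts off near -0.2 (+x end up), fully on at +0.2 (+x end down). It resists with about 0.03 N m (1.3 N at the press point) and stays where it is left.
- slow_key_press (a point): Centre of the top of the wide bar key (slow speed): black, 54 mm long (console y), 24 mm wide (x), top 73 mm above the table when up. Moves with the key.
- slow_key (a joint): How far the wide bar key is pushed down, m: 0 up, 0.007 fully down. It resists with about 3 N and stays where it is left.
- fast_key_press (a point): Centre of the top of the small square key (fast speed, not to be pressed): black, 24 by 24 mm, top 73 mm above the table; works like the wide key.
- fast_key (a joint): How far the square key is down, m: 0 up, 0.007 down; stays where it is left (3 N).
- start_button_press (a point): Centre of the top of the round start button: black, flat, 32 mm across, top 75 mm above the table when up. Moves with the button.
- start_button (a joint): How far the start button is pressed, m: 0 up, 0.006 fully down. It springs back: about 1.5 N to begin, 5 N at the bottom.
- stop_button_press (a point): Top centre of the mushroom stop button (not to be pressed): black domed head 50 mm across, top 89 mm above the table, higher than the other controls.
- stop_button (a joint): How far the stop button is down, m: 0 up, 0.006 down; stays where it is left (4 N).
- wheel: The decorating wheel, fixed to the right of the console: a grey foot carrying a metal disc 220 mm across, its top 88 mm above the table; origin at the centre of its underside.
- bowl_center (a point): Centre, half-way up, of the loose unglazed white bowl on the wheel, 120 mm across, 60 mm high (rim about 149 mm above the table).
- bottle_center (a point): Centre, half-way up, of the loose blue paint bottle, 60 mm across, 160 mm high, on the table to the left of the console.
- jar_center (a point): Centre, half-way up, of the loose small yellow jar, 54 mm across, 50 mm high, on the table to the left of the console.
- figurine_center (a point): Centre, half-way up, of the loose white animal figurine, 52 mm across, 66 mm high, on the table beyond the console.

How it is judged (in metres and radians):
On the way, in this order (a step that is already met when the one before it is completed fails the run):
1. the power rocker is tipped over to on (value of joint power_rocker above 0.12 rad), for 0.1 s.
2. the wide bar key is pushed down (value of joint slow_key above 0.005 m), for 0.1 s.
3. the round start button is held down (value of joint start_button above 0.004 m), for 0.6 s.
At the end, for the whole second after the job is handed in: The rocker is on (tilt over 0.12 rad), the wide bar key is down (over 5 mm), the start button has been held down (over 4 mm for 0.6 s) and is up again (under 1.5 mm), the square key and the stop button are up (under 2 mm), and the bowl, bottle, jar and figurine are within 25 mm of where they stood (value of joint power_rocker above 0.12 rad and value of joint slow_key above 0.005 m and value of joint start_button below 0.0015 m and value of joint each of fast_key, stop_button below 0.002 m and distance of each of bowl_center, bottle_center, jar_center, figurine_center from where it was at the start of the episode below 0.025 m); the robot touches nothing.
It fails at once if the square key is pressed (value of joint fast_key above 0.002 m).
It fails at once if the stop button is pressed (value of joint stop_button above 0.002 m).
It fails at once if the wide bar key is pressed before the power is on (value of joint slow_key above 0.002 m and value of joint power_rocker below 0.1 rad).
It fails at once if the start button is pressed before the power is on and the wide bar key is down (value of joint start_button above 0.002 m and (value of joint power_rocker below 0.1 rad or value of joint slow_key below 0.0045 m)).
It fails at once if the bowl, bottle, jar or figurine is shifted, lifted or knocked over (25 mm) (distance of any of bowl_center, bottle_center, jar_center, figurine_center from where it was at the start of the episode above 0.025 m).
It also fails if it takes over 48 s, if anything falls off the work surface, if the arm or the gripper's body presses on something with over 40 N, if the wrist force passes 120 N, or if a joint passes its speed limit or range.

## Working session

There is one attempt and no reset: what is moved stays moved. The work goes in short steps, Python scripts to look and compute and a tool call to move; the robot and the scene stay as the last step left them, time stands still between calls to the robot, and variables do not carry over. Pictures are saved under pics/ and viewed, on a budget of 10 in all, crops included, one or two more only if the job needs it, and the job is handed in when it is done.

Besides the shell and the picture viewer there is one more tool, called after "Request:" as name(argument=value, ...) on one line, values as JSON. play_rows: Moves the arm, as the interface text tells. Its arguments: {"type":"object","properties":{"offset":{"type":"array","items":{"type":"array","items":{"type":"number"}}},"turn":{"type":"array","items":{"type":"number"}},"grip":{"type":"number"}},"required":["offset","turn"]}

```bash
mkdir -p pics; cat > h.py <<'E'
import numpy as np, cv2
from bench import arm, eyes, find_in, silhouettes
def world(cam,P,dep,uv):
    K=P["camera_matrix"];uv=np.array(uv,float).reshape(-1,1,2)
    n=cv2.undistortPoints(uv,np.array(K),np.array(P["dist"])).reshape(-1,2)
    d=np.asarray(dep).reshape(-1,1)
    c=np.hstack([n*d,d,np.ones_like(d)])
    return (np.linalg.inv(np.array(P["camera_from_world"]))@c.T).T[:,:3]
E
cat > a.py <<'E'
from h import *
ims=[]
for c in ("top","scene"):
    im,d=eyes.get_image(c);P=eyes.camera_params(c)
    ims.append(im)
    for q in ["console","power_rocker","slow_key","fast_key","start_button","stop_button"]:
        r=silhouettes(c,q)
        for m in r[:2]:
            v,u=np.nonzero(m["mask"]&(d>0))
            if len(u)<5: continue
            w=world(c,P,d[v,u],np.c_[u,v])
            rect=cv2.minAreaRect(w[:,:2].astype(np.float32))
            print(c,q,round(m["score"],2),np.round(m["bbox"]),"med",np.round(np.median(w,0)),"rect",np.round(rect[0]),np.round(rect[1]),round(rect[2],1),"z",np.round(np.percentile(w[:,2],[5,95])))
    cv2.imwrite(f"pics/{c}.png",cv2.cvtColor(im,cv2.COLOR_RGB2BGR))
cv2.imwrite("pics/both.png",cv2.resize(cv2.cvtColor(np.vstack(ims),cv2.COLOR_RGB2BGR),None,fx=.78,fy=.78))
s=arm.read_state();print(s["clock"],s["position"],s["ee_rot"],s["gripper_width"])
E
python3 a.py
```

```text
top console 0.79 [209. 221. 127. 111.] med [494. 139.  55.] rect [510. 158.] [273. 224.] 76.4 z [52. 57.]
top power_rocker 0.71 [172. 231.  22.  29.] med [477. 233.  73.] rect [477. 234.] [35. 58.] 74.9 z [67. 78.]
top power_rocker 0.32 [130. 236.  26.  25.] med [466. 342.  49.] rect [467. 348.] [49. 52.] 81.5 z [ 8. 52.]
top slow_key 0.67 [245. 207.  22.  16.] med [528.  68.  73.] rect [528.  68.] [53. 23.] 76.2 z [70. 75.]
top slow_key 0.34 [174. 230.  23.  28.] med [477. 233.  73.] rect [478. 233.] [34. 57.] 75.2 z [68. 78.]
top fast_key 0.7 [211. 222. 123. 107.] med [494. 137.  55.] rect [509. 158.] [271. 222.] 76.4 z [52. 57.]
top fast_key 0.51 [230. 152.  21.  22.] med [672. 107.  32.] rect [682. 105.] [45. 55.] 62.1 z [ 9. 66.]
top start_button 0.49 [203. 239.  15.  10.] med [457. 163.  75.] rect [458. 163.] [30. 30.] 34.4 z [72. 77.]
top stop_button 0.62 [183. 191.  23.  19.] med [562. 212.  85.] rect [563. 214.] [47. 45.] 61.7 z [80. 89.]
scene console 0.75 [264. 191.  93.  60.] med [565. 113.  53.] rect [472. 179.] [299. 292.] 76.1 z [10. 57.]
scene console 0.28 [287. 179.  14.  14.] med [571. 208.  83.] rect [559. 231.] [42. 91.] 24.6 z [64. 88.]
scene power_rocker 0.44 [275. 166.   8.   4.] med [480. 230.  74.] rect [467. 236.] [35. 80.] 76.3 z [67. 77.]
scene slow_key 0.42 [246. 192.  22.  10.] med [532.  66.  71.] rect [516.  69.] [53. 52.] 80.7 z [62. 74.]
scene fast_key 0.47 [267. 186.  12.   7.] med [551. 138.  71.] rect [542. 149.] [30. 53.] 26.5 z [60. 74.]
scene fast_key 0.21 [333. 167.  19.  42.] med [620. 376.  76.] rect [534. 491.] [ 62. 312.] 36.9 z [  5. 153.]
scene start_button 0.48 [256. 173.   8.   4.] med [464. 157.  74.] rect [461. 160.] [29. 31.] 30.5 z [64. 76.]
0.7 [ 278.48016642 -559.49450339  231.33223375] [5.26541432e-01 8.50149469e-01 1.86447408e-05 3.24007964e-05] 85.38508916127019
```

View pics/top.png

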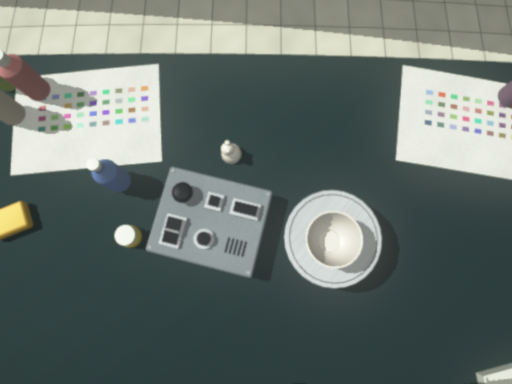

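View pics/scene.png

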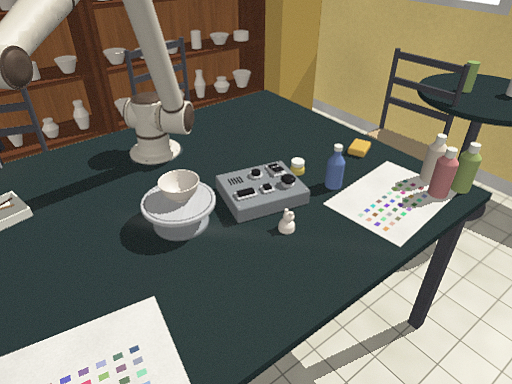

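The top view shows the console centred near (209,221). The stop button is at (183,191), square key at (214,201), bar key at (245,208), rocker at (172,231) and start button at (203,239). The scene view agrees. The console's yaw is about -0.235 rad. I'll approach with the fingers shut and the jaw axis along console y.

Request:
play_rows(offset=[[12, 44, 0], [12, 44, 0], [12, 44, 0], [12, 44, 0], [12, 44, 0], [12, 44, 0], [12, 44, 0], [12, 44, 0], [12, 44, 0], [12, 44, 0]], turn=[-0.07, -0.07, -0.07, -0.07, -0.07, -0.07, -0.07, -0.07, -0.07, -0.07], grip=-1)

```text
clock: 1.7
position: [399.0, -108.8, 231.3]
ee_rot: [0.798, 0.602, 0.001, 0.002]
contact_force: [1.2, -1.1, 0.4]
gripper_width: 0.0
```

Request:
play_rows(offset=[[10, 40, 0], [10, 40, 0], [10, 40, 0], [10, 40, 0], [10, 40, 0], [10, 40, 0], [0, 0, 0], [0, 0, 0]], turn=[0.007, 0.007, 0.007, 0.007, 0.007, 0.007, 0, 0])

```text
clock: 2.5
position: [460.9, 147.6, 234.3]
ee_rot: [0.782, 0.623, 0.006, 0.004]
contact_force: [-0.9, -0.6, -0.4]
gripper_width: 0.1
```

```bash
cat > w.py <<'E'
from h import *
import sys
s=arm.read_state();P=eyes.camera_params("wrist");im,d=eyes.get_image("wrist")
cv2.imwrite(sys.argv[1],cv2.cvtColor(im,cv2.COLOR_RGB2BGR))
print(s["clock"],s["position"],s["ee_rot"],s["contact_force"])
for q in ["power_rocker","slow_key","fast_key","start_button","stop_button"]:
    for m in silhouettes("wrist",q)[:1]:
        v,u=np.nonzero(m["mask"]&(d>0))
        if len(u)<5: continue
        w=world("wrist",P,d[v,u],np.c_[u,v]);w=w[(w[:,2]>62)]
        if len(w)<5: continue
        rect=cv2.minAreaRect(w[:,:2].astype(np.float32))
        print(q,round(m["score"],2),np.round(m["bbox"]),"med",np.round(np.median(w,0),1),"rect",np.round(rect[0],1),np.round(rect[1]),round(rect[2],1),"z",np.round(np.percentile(w[:,2],[2,98]),1))
E
python3 w.py pics/w1.png
```

```text
2.5 [460.86444189 147.59442335 234.30733794] [0.78203529 0.62319679 0.0058263  0.00355241] [-0.94424194 -0.64727307 -0.36557596]
power_rocker 0.82 [341. 170.  29.  56.] med [476.1 233.4  72.9] rect [477.6 235.2] [36. 60.] 76.3 z [66.5 77.9]
slow_key 0.75 [205. 244.  51.  21.] med [527.2  68.   72.5] rect [528.4  65.8] [57. 26.] 77.9 z [65.2 74. ]
start_button 0.84 [273. 170.  31.  28.] med [459.  161.9  74.8] rect [459.6 162. ] [31. 30.] 19.0 z [69.8 76.3]
stop_button 0.55 [334. 248.  41.  41.] med [559.6 212.3  85.4] rect [564.  213.2] [47. 47.] 13.7 z [77.9 88.4]
```

View pics/w1.png

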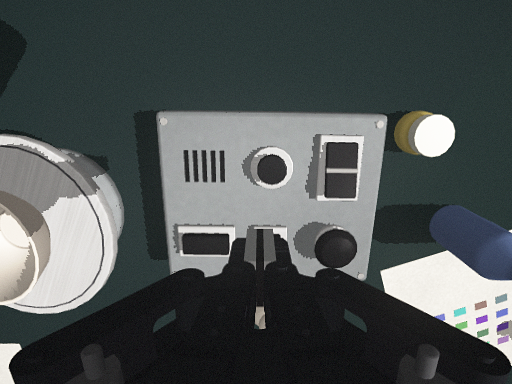

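The wrist view confirms the layout: start button (272,168), rocker (341,168) with its pin, bar key (205,243), mushroom (335,248). The square key is hidden behind the fingers. Positions agree within 2 mm. I'm going above the rocker's far end at (502,228).

Request:
play_rows(offset=[[14, 27, -15], [14, 27, -25], [13, 26, -30], [0, 0, -30], [0, 0, -20], [0, 0, -10], [0, 0, 0]], turn=[0, 0, 0, 0, 0, 0, 0])

```text
clock: 3.5
position: [505.2, 224.0, 103.7]
ee_rot: [0.786, 0.619, 0.011, 0.004]
contact_force: [0.0, 1.1, 0.3]
gripper_width: -0.6
```

Request:
play_rows(offset=[[-3, 4, -10], [0, 0, -8], [0, 0, -5], [0, 0, -4], [0, 0, -4], [0, 0, -3]], turn=[0, 0, 0, 0, 0, 0])

```text
clock: 4.1
position: [504.9, 228.9, 72.4]
ee_rot: [0.785, 0.619, 0.015, 0.005]
contact_force: [0.7, -2.1, 2.9]
gripper_width: 0.1
```

Request:
play_rows(offset=[[-1, 0, -2], [0, 0, -2], [0, 0, -2], [0, 0, 0]], turn=[0, 0, 0, 0])

```text
clock: 4.5
position: [504.9, 229.3, 69.2]
ee_rot: [0.785, 0.619, 0.017, 0.005]
contact_force: [0.1, -0.3, -0.5]
gripper_width: 0.0
```

Request:
play_rows(offset=[[0, 0, -2], [0, 0, -2], [0, 0, 0]], turn=[0, 0, 0])

```text
clock: 4.8
position: [504.9, 229.5, 69.3]
ee_rot: [0.785, 0.62, 0.017, 0.006]
contact_force: [0.5, -0.2, 0.3]
gripper_width: -0.3
```

It is blocked at 69.3, so the rocker seems bottomed out. I'll lift, back off and look.

Request:
play_rows(offset=[[0, 0, 15], [0, 0, 35], [-5, -30, 35], [-5, -40, 30], [0, -40, 0], [0, 0, 0]], turn=[0, 0, 0, 0, 0, 0])

```text
clock: 5.4
position: [491.6, 117.3, 184.4]
ee_rot: [0.784, 0.621, 0.015, 0.005]
contact_force: [0.0, 1.0, -0.6]
gripper_width: -0.1
```

```bash
cat >> w.py <<'E'
for m in silhouettes("wrist","power_rocker")[:1]:
    v,u=np.nonzero(m["mask"]&(d>0)); w=world("wrist",P,d[v,u],np.c_[u,v])
    r=(w[:,:2]-[477,234])@[.972,-.233]; k=(abs(r)<26)&(w[:,2]>62)
    A=np.polyfit(r[k],w[k,2],1);print("rocker slope (tilt=-slope)",A)
E
python3 w.py pics/w2.png
```

```text
5.4 [491.62329644 117.27822302 184.41594189] [0.7839019  0.62068285 0.01502678 0.00498135] [ 0.04873154  1.0062464  -0.58909422]
power_rocker 0.74 [384. 138.  50.  66.] med [475.  233.   73.4] rect [477.8 237.1] [41. 59.] 75.5 z [65.9 78.5]
slow_key 0.56 [215. 235.  61.  28.] med [526.4  66.1  72.6] rect [531.7  66. ] [57. 29.] 76.8 z [63.9 74.1]
fast_key 0.93 [296. 232.  29.  29.] med [544.2 140.6  72.6] rect [549.8 139.8] [24. 29.] 77.4 z [63.5 74. ]
start_button 0.6 [301. 139.  41.  40.] med [459.1 160.6  74.6] rect [460.1 160.8] [33. 31.] 4.6 z [63.7 76.2]
stop_button 0.92 [374. 233.  52.  51.] med [558.9 210.   85.4] rect [562.8 210.9] [46. 49.] 54.4 z [76.7 88.5]
rocker slope (tilt=-slope) [-0.2033464  72.61626375]
```

View pics/w2.png

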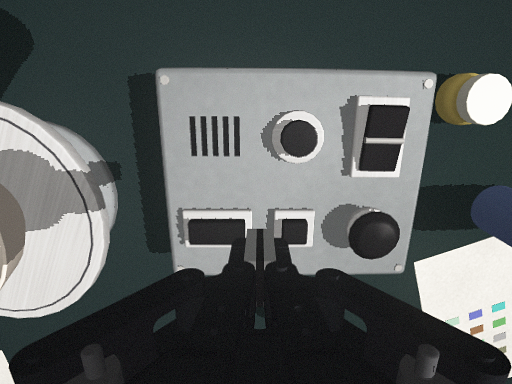

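The slope gives a tilt of +0.203 rad, so the rocker is on. In the picture its pin is at (383,141) and the far half has dropped. The bar key is at (217,231). Next is the bar key at (527,68).

Request:
play_rows(offset=[[12, -17, 0], [12, -17, -15], [11, -16, -30], [0, 0, -30], [0, 0, -10], [0, 0, 0]], turn=[0, 0, 0, 0, 0, 0])

```text
clock: 6.35
position: [530.1, 74.2, 94.7]
ee_rot: [0.78, 0.626, 0.015, 0.006]
contact_force: [0.7, -1.4, -0.3]
gripper_width: 0.3
```

Request:
play_rows(offset=[[-3, -6, -6], [0, 0, -8], [-1, 0, -4], [0, 0, -4], [0, 0, -4], [0, 0, -3], [0, 0, -3], [0, 0, -3], [0, 0, 0]], turn=[0, 0, 0, 0, 0, 0, 0, 0, 0])

```text
clock: 7.25
position: [528.4, 70.3, 66.8]
ee_rot: [0.777, 0.629, 0.018, 0.008]
contact_force: [0.1, 1.3, 0.4]
gripper_width: 0.0
```

Request:
play_rows(offset=[[0, 0, -4], [0, 0, -4], [0, 0, -4]], turn=[0, 0, 0])

```text
clock: 7.55
position: [529.3, 70.6, 65.5]
ee_rot: [0.776, 0.631, 0.019, 0.01]
contact_force: [-12.8, 0.2, 32.8]
gripper_width: 0.3
```

The force is 33 N at z = 65.5, so the key has bottomed out. I'll lift and look from above the near edge.

Request:
play_rows(offset=[[0, 0, 10], [0, 0, 30], [-20, 10, 40], [-20, 25, 35], [-15, 25, 0], [0, 0, 0]], turn=[0, 0, -0.02, 0, 0, 0])

```text
clock: 8.15
position: [473.7, 132.9, 184.5]
ee_rot: [0.783, 0.621, 0.022, 0.009]
contact_force: [0.1, -0.4, -0.8]
gripper_width: 0.0
```

```bash
python3 w.py pics/w3.png
```

```text
8.15 [473.71224382 132.91024559 184.48714009] [0.78326534 0.62123083 0.02192676 0.00932143] [ 0.07517893 -0.44989819 -0.76392355]
power_rocker 0.8 [369. 158.  47.  63.] med [474.2 233.5  73.7] rect [477.7 235.4] [41. 60.] 72.5 z [66.  78.5]
slow_key 0.86 [204. 248.  54.  21.] med [528.   65.9  65.5] rect [530.1  66. ] [54. 26.] 74.8 z [63.1 66.9]
fast_key 0.45 [205. 248.  55.  22.] med [528.   66.2  65.5] rect [498.2  78.6] [52. 95.] 68.1 z [63.8 66.9]
start_button 0.81 [284. 162.  40.  36.] med [458.2 160.8  74.6] rect [459.4 161.4] [31. 31.] 38.8 z [63.4 76. ]
stop_button 0.85 [357. 252.  51.  48.] med [558.7 211.   85.7] rect [562.4 211.9] [45. 47.] 30.7 z [77.4 88.4]
rocker slope (tilt=-slope) [-0.19673225 72.71040069]
```

View pics/w3.png

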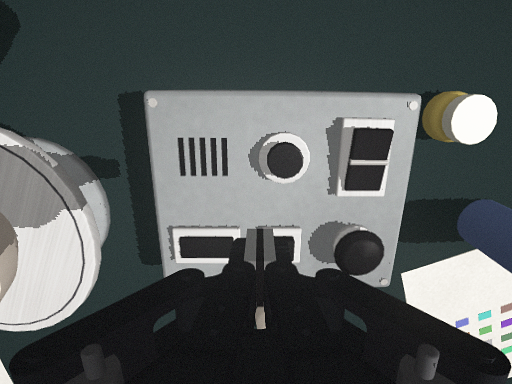

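The bar key's top is now at 65.5 mm (fully down), and the rocker still reads +0.197. The start button is at (285,160), world (459,161).

Request:
play_rows(offset=[[-6, 10, -10], [-6, 10, -25], [-5, 9, -30], [0, 0, -17], [0, 0, -5], [0, 0, 0]], turn=[0, 0, 0, 0, 0, 0])

```text
clock: 9.1
position: [455.9, 159.6, 89.2]
ee_rot: [0.786, 0.618, 0.018, 0.01]
contact_force: [-0.4, -0.3, 0.5]
gripper_width: -0.3
```

Request:
play_rows(offset=[[2, 1, -7], [1, 0, -6], [0, 0, -5], [0, 0, -4], [0, 0, -3], [0, 0, -2], [0, 0, -2]], turn=[0, 0, 0, 0, 0, 0, 0])

```text
clock: 9.8
position: [460.6, 161.6, 69.1]
ee_rot: [0.785, 0.619, 0.021, 0.011]
contact_force: [-5.9, -0.8, 12.6]
gripper_width: 0.1
```

Request:
play_rows(offset=[[0, 0, -2], [0, 0, -2], [0, 0, -2], [0, 0, -2], [0, 0, -2], [0, 0, -2], [0, 0, -2], [0, 0, -2], [0, 0, -2]], turn=[0, 0, 0, 0, 0, 0, 0, 0, 0])

```text
clock: 10.7
position: [460.6, 161.6, 69.0]
ee_rot: [0.784, 0.62, 0.024, 0.013]
contact_force: [-6.6, -1.1, 17.1]
gripper_width: -0.2
```

It held fully down (z = 69.0) for about 1 s. Now I'll release it and do a final check.

Request:
play_rows(offset=[[0, 0, 10], [0, 0, 30], [0, -15, 40], [0, -15, 40], [0, 0, 20], [0, 0, 0], [0, 0, 0]], turn=[0, 0, 0, 0, 0, 0, 0])

```text
clock: 11.4
position: [461.2, 130.4, 215.8]
ee_rot: [0.784, 0.62, 0.028, 0.013]
contact_force: [-0.1, -0.4, -0.9]
gripper_width: -0.1
```

```bash
python3 w.py pics/w4.png; python3 - <<'E'
from h import *
im,d=eyes.get_image("top");cv2.imwrite("pics/top2.png",cv2.cvtColor(im,cv2.COLOR_RGB2BGR))
a=cv2.imread("pics/top.png");b=cv2.imread("pics/top2.png")
for n,(u,v) in dict(bowl=(334,240),bottle=(110,176),jar=(128,236),fig=(231,152)).items():
    s=np.s_[v-20:v+20,u-20:u+20];print(n,np.abs(a[s].astype(int)-b[s]).mean())
E
```

```text
11.4 [461.204865   130.40471538 215.81809053] [0.78417127 0.61978031 0.027874   0.01307007] [-0.07780402 -0.43294234 -0.90827078]
power_rocker 0.91 [362. 162.  44.  54.] med [473.8 233.7  73.7] rect [477.6 236.3] [38. 60.] 77.6 z [66.8 78.4]
slow_key 0.98 [213. 242.  50.  18.] med [527.   65.3  65.6] rect [504.8  89.8] [ 46. 112.] 39.8 z [63.1 67.1]
fast_key 0.71 [285. 240.  23.  23.] med [538.1 145.8  72.3] rect [508.2 138.9] [100.  20.] 7.6 z [64.  74.2]
start_button 0.57 [287. 164.  32.  32.] med [458.9 161.1  74.7] rect [459.7 161.2] [31. 31.] 89.9 z [67.1 76.2]
stop_button 0.76 [350. 244.  46.  42.] med [559.1 211.6  85.5] rect [564.  213.6] [48. 48.] 20.7 z [77.1 88.4]
rocker slope (tilt=-slope) [-0.19698223 72.85951914]
bowl 13.922291666666666
bottle 0.5375
jar 79.38375
fig 0.7116666666666667
```

View pics/w4.png

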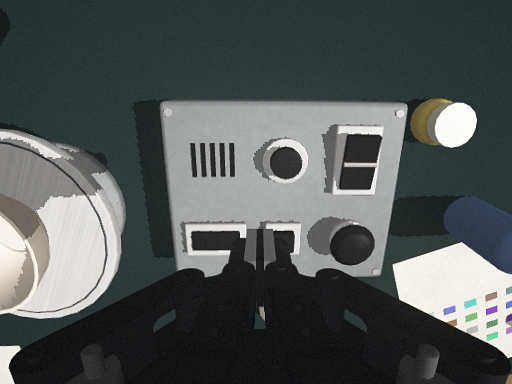

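All the controls are as wanted: rocker +0.197 rad, bar key top 65.6 mm (down), start button top 74.7 mm (up), square key 72.3 mm and stop unmoved. The jar keeps the same place relative to the console corner, +45 px, in both w1 and w4. Its difference in the top view fits the arm now covering it.

```bash
python3 -c "
from bench import arm
arm.job_done()"
```

```text
the job is handed in; nothing more can be done
```

I pressed the three controls in order with shut fingers and handed the job in at about 11.5 s, well inside the 48 s limit. `job_done` reports no verdict, so the results below are from my own checks.

| Control | What I did | Last reading |
|---|---|---|
| Power rocker | pressed the raised end until it stopped | tilt about +0.197 rad (on) |
| Wide bar key | pushed to the bottom (33 N on the tool) | top at 65.6 mm, about 7 mm down |
| Start button | held at the bottom (TCP z = 69 mm) for about 1 s, then released | top at 74.7 mm (up) |
| Square key | not pressed | top about 72.3 mm (up) |
| Stop button | not pressed | top about 88.4 mm (up) |

- **Loose things:** the before-and-after top view showed no change at the bottle or figurine. It did differ at the jar and bowl.
    - **Jar:** I put this down to the arm covering it. The wrist pictures show it unmoved relative to the console.
    - **Bowl:** I put this down to shadow and did not measure it again. The arm passed well above it.
- **At hand-in:** the arm was at z = 216 mm, touching nothing.

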